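Eject a tube block from the dry bath and clip it into the shaker's spring cradle

TASK

Press the dry bath's ejector lever for the blue-capped tube block fully down so that the block rises from its pocket, then grip the block and lift it out upright. Clip it into the cradle on the shaker: while it is still above the low steel lip, push one end of it against the orange sprung pad until its other end clears the lip, then lower it flat on the platform so that the spring holds it against the lip, and let go. Leave the amber-capped block down in its pocket and do not disturb the other things on the bench.

Things in the scene. Friction and masses are not known exactly. Their poses are not given: they have to be found in the camera images.
- block_blue: aluminium block full of blue-capped tubes, 88 (its x) by 50 (its y) by 42 mm tall, about 0.4 kg; the caps stand 3 mm above it and stay in it. Origin at the centre of its underside, z up; both ends alike. It starts in either bath pocket, its top flush with the deck (1.5 mm play all round); raised by the lever it stands 24 mm out and can be gripped across its 50 mm width
- block_amber: the same block with amber caps, in the other pocket; it stays there
- bath: white two-pocket dry bath fixed to the bench; x from -120 (sloping key panel) to +85 mm, 230 mm wide (y), deck 95 mm up. Origin on the bench midway between the pockets, z up. Pockets centred at x 0, y +48 (left) and -48 mm (right), 91 by 53 mm, long side along x. Each has an ejector plate at its foot that lifts its block level; a seated block's underside is 53 mm above the bench
- pad_left (a point): centre of the top of the left ejector lever's pad (black, yellow ribs, 36 by 36 mm) outside the bath's left (+y) wall; it lifts the block in the left pocket. When up it is about 104 mm above the bench and 166 mm from the bath's centre line; pressed, it goes down 50 mm and 8 mm outward, turning with the lever. Nothing lies below it
- pad_right (a point): the same for the right (-y) lever and the right pocket
- lever_left (a joint): left ejector lever: 0 up, 0.60 rad fully pressed (its stop); needs 5 to 9 N at the pad; stiff, it stays where it is left with the block raised. The block rises 40 mm per rad, 24 mm in all
- lever_right (a joint): right ejector lever, the same
- shaker: grey orbital shaker fixed to the bench and standing still, 200 mm (its x) by 190 mm (its y), with an aluminium platform on top, 90 mm above the bench, which carries the spring cradle. Origin on the bench under the cradle's centre, z up; the sprung pad is at its +x end
- cradle (a point): centre of the cradle on the platform's face, 90 mm up: where the centre of a clipped-in block's underside lies, block lengthwise along x (axes as the shaker's). The fixed steel lip, 10 mm tall, has its inner face at x = -44 mm; two side rails, 8 mm tall, 60 mm long, stand 57 mm apart (3.5 mm play each side of a block). Open above
- pusher_face (a point): centre of the face of the orange sprung pad (46 mm wide, from 2 to 32 mm above the platform), square to the cradle's x. At rest it lies at x = +39 mm in the cradle, which leaves 83 mm to the lip, too short for the block
- pusher (a joint): travel of the sprung pad towards +x against its coil spring: 0 at rest, 5 mm with a block clipped in, 16 mm at its stop (values in m). Spring force 6.5 N at rest, 9 N clipped in, 14.5 N at the stop
- microplate: clear 96-well plate lying on the bench, 86 by 128 by 15 mm, bystander; origin at the centre of its underside
- timer: white bench timer, 62 by 72 by 18 mm, bystander in front of the shaker; origin at the centre of its underside
- marker: black marker pen with blue cap, 120 mm long, 16 mm thick, lying on the bench, bystander; origin midway along it on the bench
- tip_box: blue pipette-tip box, 120 by 84 by 60 mm, bystander; origin at the centre of its underside
- buffer_bottle: amber bottle with blue cap, 76 mm across, 170 mm tall, bystander; origin at the centre of its underside
- beaker: glass beaker, 84 mm across, 110 mm tall, bystander; origin at the centre of its underside
Not all that is in view belongs to the job. Leave any turquoise look-alike of the block_blue alone.

How it is judged:
On the way, in this order (a step that is already met when the one before it is completed fails the run):
1. the blue block's lever has been pressed down to within 0.08 rad of its stop and has raised the block at least 20 mm in its pocket, the fingers not touching the block (z of block_blue in the frame of bath between 0.073 and 0.082 m and ((value of joint lever_left above 0.52 rad and y of block_blue in the frame of bath above 0.04 m) or (value of joint lever_right above 0.52 rad and y of block_blue in the frame of bath below -0.04 m)) and contact force between the fingers and block_blue below 0.2 N), for 0.2 s.
2. the blue block is held and lifted clear of the dry bath (z of block_blue in the frame of bath above 0.1 m and contact force between the fingers and block_blue above 1 N), for 0.1 s.
3. one end of the blue block pushes the sprung pad back at least 5.5 mm while the block is still above the platform (value of joint pusher above 0.0055 m and contact force between block_blue and shaker above 2 N and z of block_blue in the frame of cradle above 0.003 m), for 0.05 s.
At the end, for the whole second after the job is handed in: The blue block rests flat and still on the shaker, let go, clipped between lip and sprung pad: centred within 3 mm lengthwise, 5 mm sideways, 2 mm in height, in line within 0.12 rad and level within 0.04 rad, the pad pressed back over 3 mm. The amber block is still seated (moved under 8 mm) (x of block_blue in the frame of cradle between -0.003 and 0.003 m and y of block_blue in the frame of cradle between -0.005 and 0.005 m and z of block_blue in the frame of cradle between -0.002 and 0.002 m and angle between block_blue's own z axis and vertical below 0.04 rad and angle between the x axis of block_blue and the x axis of cradle, either way round below 0.12 rad and value of joint pusher above 0.003 m and linear speed of block_blue below 0.01 m/s and distance of block_amber from where it was at the start of the episode below 0.008 m); the robot touches nothing.
It fails at once if the amber block is raised or moved by 8 mm (distance of block_amber from where it was at the start of the episode above 0.008 m).
It fails at once if the blue block is tipped by more than 35 degrees (angle between block_blue's own z axis and vertical above 0.61 rad).
It fails at once if a bystander is shifted by more than 30 mm (distance of any of microplate, timer, marker, tip_box, buffer_bottle, beaker from where it was at the start of the episode above 0.03 m).
It also fails if it takes over 58 s, if anything falls off the work surface, if the arm or the gripper's body presses on something with over 40 N, if the wrist force passes 120 N, or if a joint passes its speed limit or range.

ROBOT

A 6-joint arm with a two-finger parallel gripper is mounted at the origin on the work surface. World frame = base frame: x ahead of the robot, y to its left, z up, the work surface at z = 0. Lengths are in m, angles in rad, forces in N, time in s.
With the tool pointing down it reaches from about 0.3 to 0.875 m from the base axis. Payload 4.2 kg.
Tool frame: the origin (TCP) lies at the very end of the fingers, on their centre line; the grasp point (between the pads) lies 19 mm behind it; z points along the fingers, y is the line along which they close (so a half turn about z gives the same grasp; the last joint's range is limited). The gripper opens to 85 mm and grips with 20 to 120 N. Pads are 22 mm wide; open, the fingers measure 114 mm over their backs; the gripper's body (76 mm by 85 mm) begins 54 mm behind the grasp point. The pads swing forward as they close: fully open they stand 13 mm farther back than shut.
Start: joints at [-1.127, 0.32, 1.565, -0, 1.257, -0.02], TCP at [0.257, -0.514, 0.231] pointing down, gripper open.
Joint ranges: [-3.11, 3.11], [-0.84, 2.01], [0.21, 2.61], [-1.34, 4.49], [0.05, 2.63], [-2.56, 2.56]. Speed limits (rad/s): [2.57, 2.57, 3.14, 3.14, 3.14, 3.14].

INTERFACE

Orientations are given as a unit quaternion [w, x, y, z].
In Python, from plant import arm gives the robot as it stands. The module is installed in compiled form; this text tells all that it offers.
- The arm moves only by the tool apply_moves, never from a script. Its argument "commands" is a list of rows, each a list of 4 numbers: the shift along the tool's x, y, z in cm, then the turn about the tool's z in rad. A call has 1 to 12 rows; each row shifts and turns the commanded pose from where the row before left it, along the tool's axes as they then stand; what a row does not reach is not made up. A row lasts 1/10 s, in which the tool goes at most 50 mm and 8.59 degrees, less where a joint would pass 70% of its speed; a pose out of reach is approached as far as the arm can. A call is refused whole if a number of a shift passes 5 or a number of a turn 0.15, either way. A call with a gripper value outside its range is refused whole. "jaw" is the finger opening in cm, from 0 to 8.54, set as the call begins (left out, the last holds). The fingers move at their own pace and stop on an object; "squeeze" is the grip in N (left out, the last holds). Time passes only in rows, so rows that do not move let the fingers close. It gives the time, the measured TCP pose, the force, the opening and the grip force at its end, in the units of the state.
- arm.get_obs(): the state, without advancing time (a new reading comes with each control period).
- arm.get_image(name): name is "scene" or "top" or "wrist"; returns the picture (384x512x3 uint8, blue, green, red); there is no depth.
- arm.camera_params(name): a dict with "fovy" (degrees; the focal length in pixels is half the picture's height over the tangent of half this angle, whatever the lens; pixels are square), "cx", "cy" (the principal point, pixels), "world_to_cam" (4x4, takes a point from world to camera coordinates); the wrist camera has in their place "hand_eye" (4x4, takes a point from camera to tool coordinates, whose origin is the TCP and whose axes are the flange's). Camera axes: x right, y down, z forward; pixel columns grow to the right and rows downward; lengths in m; the calibration is good to about 2 mm. A picture is of the moment at which its call begins: read the wrist's pose just before it. camera_params takes no time and is no camera call.
- arm.job_done(): hands the job in; it is judged then, once.
The state is a dict: "time": time; "qpos": joint angles; "joint_vel": joint speeds; "joint_torque": joint torques, N m; "tcp_pos": TCP position; "orientation": TCP orientation; "force": force on the tool from outside, world axes, zero at the start; "torque": the same for the moment, N m; "grip_width": finger opening in m; "finger_force": force on a finger pad.
Only numpy, scipy, OpenCV 4.12 (cv2) and the standard library are available. Lean on these libraries where they do the work, as an engineer would, in place of code of your own. Each camera call takes 0.05 s, during which the arm holds its last target. There are 200 camera calls.

## Working session

There is one attempt and no reset: what is moved stays moved. The work goes in short steps, Python scripts to look and compute and a tool call to move; the robot and the scene stay as the last step left them, time stands still between calls to the robot, and variables do not carry over. Pictures are saved under pics/ and viewed, at most 10 in all, crops included, and the job is handed in when it is done.

Besides the shell and the picture viewer there is one more tool, called after "Emit:" as name([rows], argument=value, ...), one row to a line, values as JSON. apply_moves: Moves the arm, as the interface text tells. Its arguments: {"type":"object","properties":{"commands":{"type":"array","items":{"type":"array","items":{"type":"number"}}},"jaw":{"type":"number"},"squeeze":{"type":"number"}},"required":["commands"]}

```bash
mkdir -p pics; cat > h.py <<'E'
import numpy as np, cv2
from plant import arm
def K(p):
    f=192/np.tan(np.radians(p["fovy"])/2); return f,p["cx"],p["cy"]
def R(q):
    from scipy.spatial.transform import Rotation as Ro
    return Ro.from_quat([q[1],q[2],q[3],q[0]]).as_matrix()
def ray(name,u,v,o=None):
    p=arm.camera_params(name); f,cx,cy=K(p)
    d=np.array([(u-cx)/f,(v-cy)/f,1.])
    if name=="wrist":
        T=np.eye(4);T[:3,:3]=R(o["orientation"]);T[:3,3]=o["tcp_pos"]; M=T@np.array(p["hand_eye"])
    else: M=np.linalg.inv(np.array(p["world_to_cam"]))
    return M[:3,3],M[:3,:3]@d
def onz(name,u,v,z,o=None):
    c,d=ray(name,u,v,o); return c+d*(z-c[2])/d[2]
E
python3 - <<'E'
from h import *
o=arm.get_obs(); print(o)
a=arm.get_image("top");b=arm.get_image("scene")
cv2.imwrite("pics/top.png",a);cv2.imwrite("pics/scene.png",b)
for n in("top","scene","wrist"):
    print(n,arm.camera_params(n))
E
```

```text
{'time': 0.0, 'qpos': array([-1.12697844e+00,  3.20303093e-01,  1.56568091e+00,  1.72495801e-06,
        1.25740225e+00, -1.99925765e-02]), 'joint_vel': array([-0.00078732, -0.00085462,  0.00176888, -0.00055171, -0.00074669,
       -0.00192972]), 'joint_torque': array([-2.61092682e-03, -4.15534937e+01, -2.34160155e+01, -3.24554467e-04,
        8.48084455e-03,  1.71356885e-05]), 'tcp_pos': array([ 0.25703079, -0.51381852,  0.2304751 ]), 'orientation': array([-8.76910599e-04,  9.73229948e-01,  2.29831819e-01, -1.87822012e-04]), 'force': array([-1.18123002,  0.05963453, -0.32729751]), 'torque': array([-0.01319831,  0.04645255,  0.00463925]), 'finger_force': 0.0, 'grip_width': 0.08504013284728773}
top {'fovy': 48.846655769992026, 'cx': 257.38780102084564, 'cy': 196.43208959510315, 'world_to_cam': array([[-0.0149366 , -0.99982842, -0.01095572,  0.02935501],
       [-0.99802048,  0.01557724, -0.06093011,  0.56730141],
       [ 0.06109031,  0.01002395, -0.99808191,  1.72382836],
       [ 0.        ,  0.        ,  0.        ,  1.        ]])}
scene {'fovy': 54.98283688437982, 'cx': 254.3335897155069, 'cy': 192.74812821475928, 'world_to_cam': array([[-0.24055534,  0.97061208,  0.00673234,  0.10818585],
       [ 0.74786082,  0.18976143, -0.63615626, -0.34739436],
       [-0.61873849, -0.14799593, -0.77153087,  1.64823051],
       [ 0.        ,  0.        ,  0.        ,  1.        ]])}
wrist {'fovy': 68.94256835620342, 'cx': 254.2304669583306, 'cy': 189.2841740024653, 'hand_eye': array([[ 3.20832383e-04, -9.57760345e-01, -2.87567414e-01,
         7.22490202e-02],
       [ 9.99999948e-01,  2.99422009e-04,  1.18434281e-04,
         1.17994743e-03],
       [-2.73276451e-05, -2.87567437e-01,  9.57760392e-01,
        -1.42526530e-01],
       [ 0.00000000e+00,  0.00000000e+00,  0.00000000e+00,
         1.00000000e+00]])}
```

View pics/top.png

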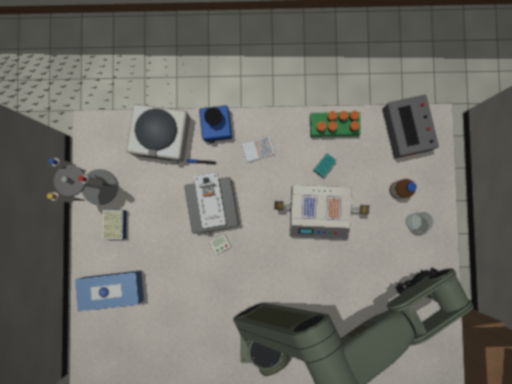

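View pics/scene.png

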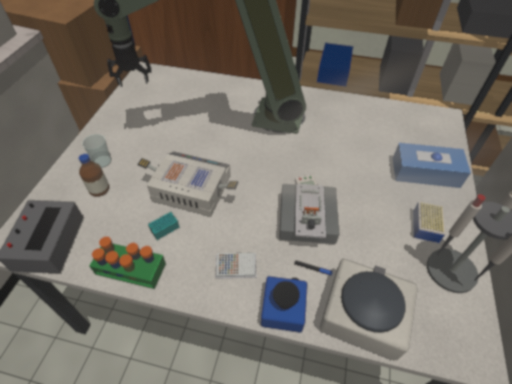

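The top view shows the bath at about (320,212), with the blue caps in its left pocket at (309,207), amber caps at (334,207), and lever pads at (279,205) and (364,209). The shaker is at (212,205). In the scene view the bath is at (188,183) and the shaker at (310,212). I'll zoom in on both.

```bash
python3 - <<'E'
from h import *
a=cv2.imread("pics/top.png");b=cv2.imread("pics/scene.png")
c=cv2.resize(a[160:260,175:375],None,fx=4,fy=4,interpolation=cv2.INTER_CUBIC)
d=cv2.resize(b[145:245,140:340],None,fx=4,fy=4,interpolation=cv2.INTER_CUBIC)[:,:]
cv2.imwrite("pics/z.png",cv2.resize(np.vstack([c,d]),(750,750*800//800))[:, :] if 0 else cv2.resize(np.vstack([c,d]),(600,600)))
cv2.imwrite("pics/c.png",c)
E
```

```text
(no output)
```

View pics/c.png

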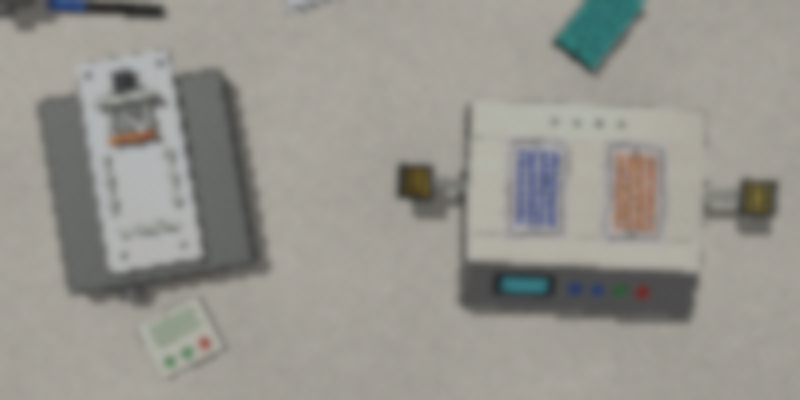

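The crop shows the blue block in the left pocket at crop (538,189), the left lever pad at (415,182) and the right pad at (758,197). The orange sprung pad is at (135,138), which makes it the shaker's far +x end, with the lip at (150,235).

```bash
python3 - <<'E'
from h import *
a=cv2.imread("pics/top.png")
hsv=cv2.cvtColor(a,cv2.COLOR_BGR2HSV)
def blob(lo,hi,box):
    u0,u1,v0,v1=box; m=cv2.inRange(hsv,lo,hi)[v0:v1,u0:u1]; v,u=np.nonzero(m); return u.mean()+u0,v.mean()+v0,len(u)
P={}
for n,lo,hi,box,z in [("blue",(105,70,60),(130,255,255),(300,320,190,222),.097),("amber",(5,60,60),(20,255,255),(324,345,190,222),.097),
  ("orange",(3,110,60),(20,255,255),(198,220,185,200),.122),("padL",(15,60,0),(35,255,255),(270,288,198,214),.104),("padR",(15,60,0),(35,255,255),(356,372,200,218),.104)]:
    u,v,k=blob(lo,hi,box); P[n]=onz("top",u,v,z); print(n,u,v,k,P[n].round(4))
d=P["padL"]-P["padR"]; print("yaw pads",np.arctan2(-d[0],d[1]), np.hypot(*d[:2]), (P["padL"]+P["padR"])/2)
d=P["blue"]-P["amber"]; print("yaw blocks",np.arctan2(-d[0],d[1]), np.hypot(*d[:2]), (P["blue"]+P["amber"])/2)
def cr(x,y,z): return onz("top",x/4+175,y/4+160,z)
# deck corners, platform corners
D=[cr(*q,.095) for q in [(470,100),(705,108),(697,270),(466,262)]]; print("deck",np.round(D,3))
S=[cr(*q,.09) for q in [(76,62),(175,52),(202,260),(110,272)]]; print("plat",np.round(S,3), np.mean(S,0))
e=(S[0]+S[1]-S[2]-S[3]); print("yaw plat",np.arctan2(e[1],e[0]))
e=(D[0]+D[1]-D[2]-D[3]); print("yaw deck",np.arctan2(e[1],e[0]))
print("lip",cr(150,235,.1))
E
```

```text
blue 309.1666666666667 206.94444444444446 18 [ 0.5184 -0.1824  0.097 ]
amber 333.35795454545456 207.4715909090909 176 [ 0.5149 -0.2769  0.097 ]
orange 208.0 193.77777777777777 9 [0.5746 0.211  0.122 ]
padL 278.9387755102041 205.26530612244898 49 [ 0.5265 -0.0638  0.104 ]
padR 364.0 209.08 50 [ 0.5065 -0.3947  0.104 ]
yaw pads -0.060247733076626446 0.33148154506293054 [ 0.51652875 -0.22928183  0.104     ]
yaw blocks -0.03715994777010476 0.09461924878736815 [ 0.51662353 -0.22966615  0.097     ]
deck [[ 0.606 -0.119  0.095]
 [ 0.594 -0.35   0.095]
 [ 0.436 -0.337  0.095]
 [ 0.447 -0.112  0.095]]
plat [[0.65  0.27  0.09 ]
 [0.659 0.172 0.09 ]
 [0.453 0.147 0.09 ]
 [0.442 0.238 0.09 ]] [0.55095501 0.20664132 0.09      ]
yaw plat 0.13663644845336725
yaw deck -0.06101132622170364
lip [0.47785141 0.19688173 0.1       ]
```

```bash
cat >> h.py <<'E'
def plan(tgt,head,step=4.5):
    o=arm.get_obs(); M=R(o["orientation"]); p=np.array(o["tcp_pos"]); h=np.arctan2(M[1,0],M[0,0])
    d=(np.array(tgt)-p)*100; dh=(head-h+np.pi)%(2*np.pi)-np.pi
    n=int(max(np.ceil(np.linalg.norm(d)/step),np.ceil(abs(dh)/.14),1)); 
    print("h",round(h,4),"pos",p.round(4),"n",n,"dh",round(dh,3))
    from scipy.spatial.transform import Rotation as Ro
    for i in range(n):
        Mi=Ro.from_euler("z",dh*i/n).as_matrix()@M
        print([round(float(x),2) for x in Mi.T@(d/n)]+[round(-dh/n,3)])
E
python3 -c "
from h import *
plan([.5265,-.064,.16],-.06)"
```

```text
h 0.4638 pos [ 0.257  -0.5139  0.2306] n 12 dh -0.524
[3.69, -2.35, 0.59, np.float64(0.044)]
[3.58, -2.51, 0.59, np.float64(0.044)]
[3.47, -2.66, 0.59, np.float64(0.044)]
[3.35, -2.81, 0.59, np.float64(0.044)]
[3.22, -2.95, 0.59, np.float64(0.044)]
[3.09, -3.09, 0.59, np.float64(0.044)]
[2.95, -3.22, 0.59, np.float64(0.044)]
[2.81, -3.35, 0.59, np.float64(0.044)]
[2.66, -3.47, 0.59, np.float64(0.044)]
[2.51, -3.58, 0.59, np.float64(0.044)]
[2.35, -3.69, 0.59, np.float64(0.044)]
[2.18, -3.78, 0.59, np.float64(0.044)]
```

Emit:
apply_moves([
  [3.7, -2.4, 0, 0.044],
  [3.6, -2.5, 0, 0.044],
  [3.5, -2.7, 0, 0.044],
  [3.4, -2.8, 0, 0.044],
  [3.2, -3.0, 0, 0.044],
  [3.1, -3.1, 0, 0.044],
  [3.0, -3.2, 0.5, 0.044],
  [2.8, -3.4, 0.5, 0.044],
  [2.7, -3.5, 0.5, 0.044],
  [2.5, -3.6, 0.5, 0.044],
  [2.3, -3.7, 0.5, 0.044],
  [2.2, -3.8, 0.5, 0.044],
], jaw=0, squeeze=40)

```text
time: 1.3
tcp_pos: [0.5288, -0.0603, 0.2008]
orientation: [0.0, 0.999, -0.033, -0.0]
force: [0.5, -0.5, 0.6]
grip_width: 0.0001
finger_force: 0.0
```

```bash
python3 -c "
from h import *
plan([.5265,-.064,.12],-.06)
o=arm.get_obs();im=arm.get_image('wrist');cv2.imwrite('pics/w1.png',im)
print(o['force'],o['grip_width'])
M=R(o['orientation'])
p=arm.camera_params('wrist');T=np.eye(4);T[:3,:3]=M;T[:3,3]=o['tcp_pos'];W=np.linalg.inv(T@np.array(p['hand_eye']))
f,cx,cy=K(p)
for q in [(.5265,-.0638,.104),o['tcp_pos']]:
    c=W@np.append(q,1);print(c[0]/c[2]*f+cx,c[1]/c[2]*f+cy)
"
```

```text
h -0.0658 pos [ 0.5288 -0.0603  0.2008] n 2 dh 0.006
[-0.1, 0.19, 4.04, np.float64(-0.003)]
[-0.1, 0.19, 4.04, np.float64(-0.003)]
[ 0.50153424 -0.46381217  0.64661986] 9.300594293680574e-05
256.52449623136545 192.6690953775358
251.60093853914958 240.59870894335108
```

View pics/w1.png

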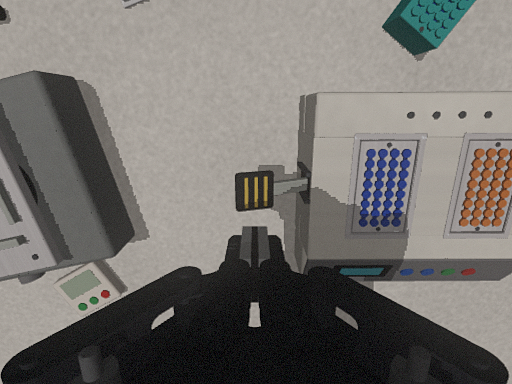

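The wrist view shows the left pad at (255,190), within 2 mm of the prediction, and the blue block at (387,187). I'll press now.

```bash
python3 - <<'E'
from h import *
im=cv2.imread("pics/w1.png");hsv=cv2.cvtColor(im,cv2.COLOR_BGR2HSV)
o=arm.get_obs()
m=cv2.inRange(hsv,(110,150,60),(130,255,255));m[:, :340]=0;m[240:]=0
pts=cv2.findNonZero(m)
r=cv2.minAreaRect(pts);print(r)
b=[onz("wrist",*q,.098,o) for q in cv2.boxPoints(r)];print(np.round(b,4),np.mean(b,0))
m=cv2.inRange(hsv,(3,120,80),(18,255,255));m[:, :430]=0
E
```

```text
((402.2934875488281, 111.81011199951172), (48.05171585083008, 239.7646026611328), 14.300277709960938)
[[ 0.4938 -0.1437  0.098 ]
 [ 0.6804 -0.1818  0.098 ]
 [ 0.6703 -0.2176  0.098 ]
 [ 0.4787 -0.1885  0.098 ]] [ 0.58077628 -0.18290476  0.098     ]
```

Emit:
apply_moves([
  [-0.1, 0.2, 4, 0],
  [-0.1, 0.2, 4, -0.005],
  [0, 0, 1, 0],
  [0, -0.1, 1, 0],
  [0, -0.15, 1, 0],
  [0, 0, 0, 0],
])

```text
time: 1.95
tcp_pos: [0.5272, -0.0634, 0.0922]
orientation: [-0.0, 1.0, -0.03, 0.001]
force: [0.2, -1.1, -0.1]
grip_width: -0.0002
finger_force: 0.0
```

Emit:
apply_moves([
  [0, -0.15, 1, 0],
  [0, -0.15, 1, 0],
  [0, -0.15, 1, 0],
])

```text
time: 2.25
tcp_pos: [0.5285, -0.0586, 0.0636]
orientation: [-0.0, 1.0, -0.03, 0.002]
force: [-2.2, 1.9, 9.1]
grip_width: -0.0003
finger_force: 4.6
```

Emit:
apply_moves([
  [0, -0.1, 0.7, 0],
  [0, -0.1, 0.6, 0],
  [0, 0, 0.3, 0],
  [0, 0, 0, 0],
])

```text
time: 2.65
tcp_pos: [0.5289, -0.0588, 0.055]
orientation: [0.002, 1.0, -0.029, 0.004]
force: [-17.9, -1.2, 59.6]
grip_width: -0.0001
finger_force: 28.4
```

```bash
python3 -c "
from h import *
im=arm.get_image('wrist');cv2.imwrite('pics/w2.png',im);o=arm.get_obs();print(o['force'],o['tcp_pos'])"
```

```text
[-17.45385127  -1.28332399  61.37478847] [ 0.52890257 -0.05877806  0.05498027]
```

View pics/w2.png

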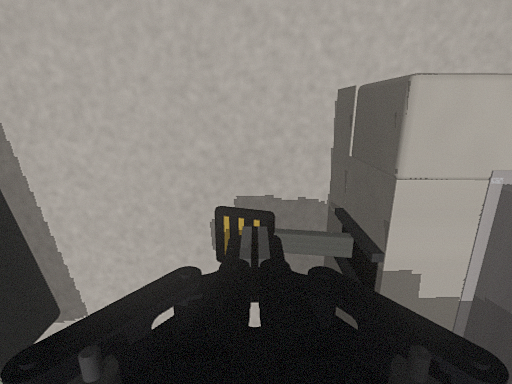

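The lever is at its stop with 60 N on the tool. I'll retreat upward and look at the block.

Emit:
apply_moves([
  [0, 0.05, -1, 0],
  [0, 0, -4, 0],
  [0, 0, -4.5, 0],
  [0, 0, -4.5, 0],
  [0, 0, -4.5, 0],
  [-0.6, 4.0, -1.5, 0],
  [-0.6, 4.0, 0, 0],
  [0, 0, 0, 0],
], jaw=8.5)

```text
time: 3.5
tcp_pos: [0.51, -0.1406, 0.2475]
orientation: [0.002, 0.999, -0.032, 0.002]
force: [0.2, 0.5, -1.3]
grip_width: 0.0849
finger_force: 0.0
```

```bash
python3 - <<'E'
from h import *
o=arm.get_obs();im=arm.get_image("wrist");cv2.imwrite("pics/w3.png",im);print(o["tcp_pos"],o["force"])
hsv=cv2.cvtColor(im,cv2.COLOR_BGR2HSV)
m=cv2.inRange(hsv,(112,150,60),(128,255,255))
n,l,s,c=cv2.connectedComponentsWithStats(m)
P=[]
for i in range(1,n):
    if s[i,4]>15: print(s[i],c[i].round(1),onz("wrist",*c[i],.122,o).round(4)[:2])
E
```

```text
[ 0.50995665 -0.14062185  0.24749016] [ 0.23404953  0.45982967 -1.33519031]
[274 132   7   8  29] [277.1 135.4] [ 0.5546 -0.1671]
[285 132   7   9  33] [288.1 135.6] [ 0.5537 -0.1775]
[296 132   7   8  33] [298.9 135.4] [ 0.5533 -0.1877]
[307 132   7   8  32] [309.9 135.2] [ 0.5528 -0.1981]
[294 141   8  47 204] [297.6 165.1] [ 0.5247 -0.1859]
[274 142   7   8  32] [276.8 145.7] [ 0.5449 -0.1664]
[284 142   8   9  35] [287.5 145.8] [ 0.5442 -0.1766]
[306 143   7  17  75] [309.  151.1] [ 0.5378 -0.1971]
[273 151   8  19  81] [276.3 160.5] [ 0.5306 -0.1653]
[284 152   7   8  38] [287.1 155.6] [ 0.5348 -0.176 ]
[305 161   8  18  89] [308.2 169.5] [ 0.5196 -0.1962]
[284 162   7  18  86] [286.9 169.9] [ 0.5206 -0.1754]
[273 171   8   8  40] [276.1 174.6] [ 0.5165 -0.1646]
[273 180   7  17  83] [275.8 188.1] [ 0.5028 -0.1638]
[284 181   7   8  38] [286.4 184.1] [ 0.5062 -0.1745]
[304 180   7   8  35] [307.2 183.3] [ 0.5057 -0.1951]
[283 199   6   6  18] [285.8 201.8] [ 0.4876 -0.1733]
[294 199   6   7  20] [296.6 202. ] [ 0.4868 -0.1842]
[304 200   6   5  19] [306.4 202.1] [ 0.486  -0.1941]
```

View pics/w3.png

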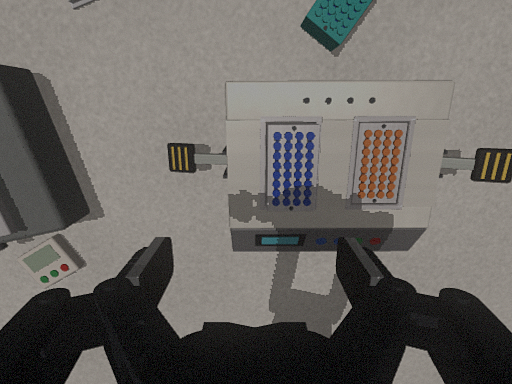

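The wrist view shows the block raised and the left pad down. The cap grid spans (277,135) to (306,202), which gives its centre at about (0.520,-0.181) and a yaw of -0.057.

```bash
python3 -c "
from h import *
plan([.520,-.181,.15],-.058,4)"
```

```text
h -0.063 pos [ 0.5101 -0.1386  0.2467] n 3 dh 0.005
[0.41, 1.39, 3.23, np.float64(-0.002)]
[0.41, 1.39, 3.23, np.float64(-0.002)]
[0.41, 1.39, 3.23, np.float64(-0.002)]
```

Emit:
apply_moves([
  [0.4, 1.4, 3.2, -0.005],
  [0.4, 1.4, 3.2, 0],
  [0.4, 1.4, 3.2, 0],
  [0, 0, 0, 0],
  [0, 0, 0, 0],
])

```text
time: 4.05
tcp_pos: [0.52, -0.1785, 0.1496]
orientation: [-0.0, 1.0, -0.027, -0.0]
force: [0.6, -0.2, -0.1]
grip_width: 0.0849
finger_force: 0.0
```

```bash
python3 -c "
from h import *
plan([.520,-.181,.098],-.058,4)"
```

```text
h -0.0543 pos [ 0.52   -0.1785  0.1496] n 2 dh -0.004
[0.01, 0.12, 2.58, np.float64(0.002)]
[0.01, 0.12, 2.58, np.float64(0.002)]
```

Emit:
apply_moves([
  [0, 0.1, 2.5, 0.003],
  [0, 0.1, 1.6, 0],
  [0, 0, 1, 0],
  [0, 0, 0, 0],
])

```text
time: 4.45
tcp_pos: [0.5198, -0.1805, 0.0987]
orientation: [-0.0, 1.0, -0.028, 0.0]
force: [0.0, 0.3, -0.1]
grip_width: 0.0848
finger_force: 0.0
```

Emit:
apply_moves([
  [0, 0, 0, 0],
  [0, 0, 0, 0],
  [0, 0, 0, 0],
  [0, 0, 0, 0],
  [0, 0, 0, 0],
  [0, 0, 0, 0],
], jaw=4.0, squeeze=60)

```text
time: 5.05
tcp_pos: [0.5203, -0.1808, 0.0996]
orientation: [-0.0, 1.0, -0.029, 0.001]
force: [-0.4, 3.5, 6.3]
grip_width: 0.0488
finger_force: 66.7
```

The block is gripped at 49 mm with 67 N. I'll lift it and move it to a spot short of the cradle for a look.

Emit:
apply_moves([
  [0, 0, -0.5, 0],
  [0, 0, -1, 0],
  [0, 0, -2, 0],
  [0, 0, -3, 0],
  [0, 0, -3, 0],
  [0, 0, -3, 0],
  [0, 0, -2.5, 0],
  [0, 0, 0, 0],
])

```text
time: 5.85
tcp_pos: [0.5211, -0.1824, 0.2523]
orientation: [0.002, 1.0, -0.029, 0.004]
force: [0.1, -0.4, -2.4]
grip_width: 0.0487
finger_force: 65.9
```

```bash
python3 -c "
from h import *
o=arm.get_obs();print(o['force'],o['grip_width'],o['finger_force'])
plan([.45,.18,.25],.137,3.5)"
```

```text
[ 0.09703877 -0.37284934 -2.40717412] 0.048692555926978145 65.91577291488647
h -0.0572 pos [ 0.5211 -0.1824  0.2523] n 11 dh 0.194
[-0.83, -3.25, 0.0, np.float64(-0.018)]
[-0.78, -3.27, 0.0, np.float64(-0.018)]
[-0.72, -3.28, 0.0, np.float64(-0.018)]
[-0.66, -3.29, 0.01, np.float64(-0.018)]
[-0.6, -3.3, 0.01, np.float64(-0.018)]
[-0.54, -3.31, 0.01, np.float64(-0.018)]
[-0.48, -3.32, 0.01, np.float64(-0.018)]
[-0.43, -3.33, 0.01, np.float64(-0.018)]
[-0.37, -3.34, 0.01, np.float64(-0.018)]
[-0.31, -3.34, 0.01, np.float64(-0.018)]
[-0.25, -3.35, 0.01, np.float64(-0.018)]
```

Emit:
apply_moves([
  [-0.8, -3.2, 0, -0.018],
  [-0.8, -3.3, 0, -0.018],
  [-0.7, -3.3, 0, -0.018],
  [-0.7, -3.3, 0, -0.018],
  [-0.6, -3.3, 0, -0.018],
  [-0.5, -3.3, 0, -0.018],
  [-0.5, -3.3, 0, -0.018],
  [-0.4, -3.3, 0, -0.018],
  [-0.4, -3.3, 0, -0.018],
  [-0.3, -3.3, 0, -0.018],
  [-0.2, -3.3, 0, -0.018],
  [0, 0, 0, 0],
])

```text
time: 7.05
tcp_pos: [0.4472, 0.1818, 0.2467]
orientation: [-0.0, 0.997, 0.072, -0.001]
force: [-0.6, -1.3, -3.4]
grip_width: 0.0487
finger_force: 65.8
```

Emit:
apply_moves([
  [0, 0, 0, 0],
  [0, 0, 0, 0],
  [0, 0, 0, 0],
])

```text
time: 7.35
tcp_pos: [0.4487, 0.1782, 0.2479]
orientation: [0.0, 0.998, 0.07, -0.0]
force: [0.5, 0.6, -2.5]
grip_width: 0.0486
finger_force: 65.8
```

```bash
python3 - <<'E'
from h import *
o=arm.get_obs();im=arm.get_image("wrist");cv2.imwrite("pics/w4.png",im);print(o["tcp_pos"],o["orientation"],o["force"])
np.save("o4.npy",[*o["tcp_pos"],*o["orientation"]])
E
```

```text
[0.44868596 0.17815469 0.24787747] [ 3.88279983e-04  9.97575819e-01  6.95860119e-02 -3.47240293e-04] [ 0.53671031  0.64306714 -2.53283259]
```

View pics/w4.png

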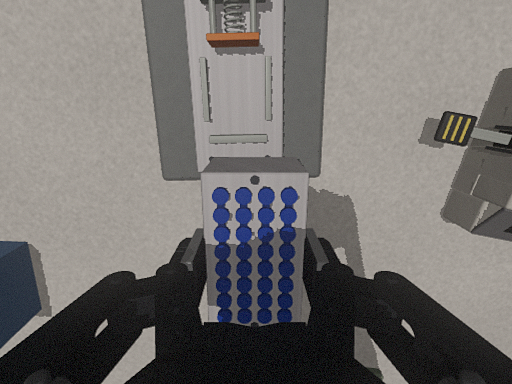

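The wrist view shows the cradle: orange pad at (233,40), rails at about x=205 and x=268 between rows 57 and 121, and the lip at (238,139). I'll enlarge it.

```bash
python3 - <<'E'
import cv2
im=cv2.imread("pics/w4.png")
cv2.imwrite("pics/w4z.png",cv2.resize(im[20:160,185:295],None,fx=4.2,fy=4.2,interpolation=cv2.INTER_CUBIC))
E
```

```text
(no output)
```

View pics/w4z.png

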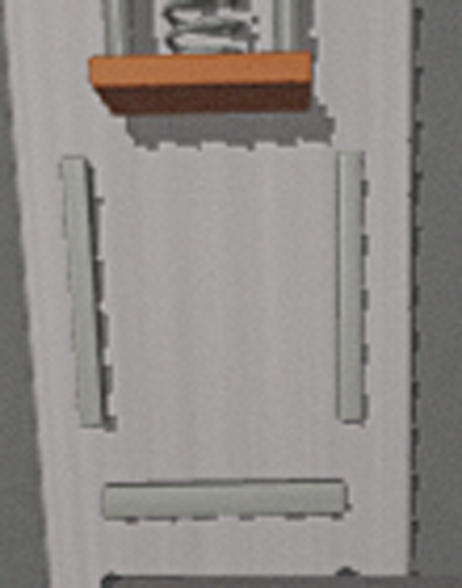

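```bash
python3 - <<'E'
from h import *
a=np.load("o4.npy");o={"tcp_pos":a[:3],"orientation":a[3:]}
def z(x,y,h): return onz("wrist",185+x/4.2,20+y/4.2,h,o)[:2]
Q={"ft":[(92,88,.122),(312,82,.122)],"fb":[(112,115,.092),(312,106,.092)],"lip_in":[(103,484,.1),(346,480,.1)],"lip_bot":[(103,484,.09),(346,480,.09)],
"railL":[(103,425,.098),(86,158,.098)],"railR":[(338,422,.098),(338,152,.098)]}
for k,v in Q.items():
    p,q=[z(*t) for t in v];d=q-p;ang=np.arctan2(d[1],d[0]);
    if not k.startswith("rail"): ang+=np.pi/2
    print(k,p.round(4),q.round(4),"mid",((p+q)/2).round(4),"len",round(float(np.hypot(*d)),4),"yaw",round(float(ang),4))
rl=[z(*t) for t in Q["railL"]];rr=[z(*t) for t in Q["railR"]]
m=np.mean(rl+rr,0);print("rail mid",m,"end mids",(rl[0]+rr[0])/2,(rl[1]+rr[1])/2)
d=(rl[1]+rr[1])-(rl[0]+rr[0]);print("yaw",np.arctan2(d[1],d[0]),"gap",np.linalg.norm((rl[0]+rl[1]-rr[0]-rr[1])/2))
plan([.45,.18,.25],.137)
# block in hand: caps at z top, edges at zoom from full image: front top edge corners
E
```

```text
ft [0.5678 0.2346] [0.5752 0.19  ] mid [0.5715 0.2123] len 0.0453 yaw 0.1643
fb [0.5681 0.2349] [0.5764 0.1896] mid [0.5723 0.2122] len 0.046 yaw 0.1805
lip_in [0.4853 0.228 ] [0.4945 0.1694] mid [0.4899 0.1987] len 0.0593 yaw 0.1557
lip_bot [0.4841 0.2294] [0.4936 0.1688] mid [0.4889 0.1991] len 0.0613 yaw 0.1557
railL [0.4991 0.2296] [0.5575 0.2389] mid [0.5283 0.2342] len 0.0591 yaw 0.159
railR [0.5077 0.1733] [0.5668 0.1823] mid [0.5372 0.1778] len 0.0597 yaw 0.1512
rail mid [0.53278949 0.20602649] end mids [0.5034362  0.20143805] [0.56214278 0.21061493]
yaw 0.15506285683122265 gap 0.05713139073656227
h 0.1393 pos [0.4488 0.1783 0.2481] n 1 dh -0.002
[0.15, -0.16, -0.19, np.float64(0.002)]
```

```bash
python3 - <<'E'
from h import *
a=np.load("o4.npy");o={"tcp_pos":a[:3],"orientation":a[3:]}
im=cv2.imread("pics/w4.png");hsv=cv2.cvtColor(im,cv2.COLOR_BGR2HSV)
def z(u,v,h): return onz("wrist",u,v,h,o)
m=cv2.inRange(hsv,(110,120,40),(130,255,255));m[:180]=0;m[:,:205]=0;m[:,305:]=0;m=cv2.erode(m,np.ones((3,3)))
n,l,s,c=cv2.connectedComponentsWithStats(m)
T=R(o["orientation"])
for i in range(1,n):
    if s[i,4]>30: print(s[i,4],c[i].round(1),((T.T@(z(*c[i],o["tcp_pos"][2]+.0224)-o["tcp_pos"]))*1000).round(1)[:2])
E
```

```text
165 [220.  195.8] [ 33.5 -14. ]
1043 [243.4 245.5] [ 8.6 -3.8]
487 [265.4 214.5] [24.5  6.5]
624 [287.5 222.3] [20.6 16.9]
322 [221. 224.] [ 19.7 -14.1]
643 [223.  282.6] [-11.9 -14.2]
421 [264.7 267.4] [-3.3  6.5]
372 [285.2 283.8] [-12.7  16.9]
213 [264.  307.9] [-27.    6.4]
103 [243.9 315.6] [-31.8  -3.9]
73 [283.8 316.8] [-32.6  16.8]
```

```bash
python3 -c "
from h import *
plan([.5246,.206,.17],.155,3.5)"
```

```text
h 0.1393 pos [0.4488 0.1783 0.2481] n 4 dh 0.016
[1.97, -0.42, 1.95, np.float64(-0.004)]
[1.98, -0.42, 1.95, np.float64(-0.004)]
[1.98, -0.41, 1.95, np.float64(-0.004)]
[1.98, -0.4, 1.95, np.float64(-0.004)]
```

Emit:
apply_moves([
  [2, -0.4, 1, -0.004],
  [2, -0.4, 1.5, -0.004],
  [2, -0.4, 1.8, -0.004],
  [1.9, -0.4, 1.8, -0.004],
  [0, 0, 1.7, 0],
  [0, 0, 0, 0],
  [0, 0, 0, 0],
  [0, 0, 0, 0],
])

```text
time: 8.2
tcp_pos: [0.5249, 0.2064, 0.1715]
orientation: [-0.0, 0.997, 0.078, 0.001]
force: [-0.2, -0.3, -2.6]
grip_width: 0.0483
finger_force: 65.7
```

```bash
python3 -c "
from h import *
plan([.5246,.206,.1275],.155,1.5)
print(arm.get_obs()['force'])"
```

```text
h 0.1562 pos [0.5249 0.2064 0.1715] n 3 dh -0.001
[-0.02, 0.01, 1.47, np.float64(0.0)]
[-0.02, 0.01, 1.47, np.float64(0.0)]
[-0.02, 0.01, 1.47, np.float64(0.0)]
[-0.21957678 -0.32888454 -2.649465  ]
```

Emit:
apply_moves([
  [-0.2, 0, 1.5, 0],
  [0, 0, 1.5, 0],
  [0, 0, 1.4, 0],
  [0, 0, 0, 0],
  [0, 0, 0, 0],
])

```text
time: 8.7
tcp_pos: [0.523, 0.2064, 0.1274]
orientation: [-0.0, 0.997, 0.078, 0.001]
force: [0.1, -0.2, -3.3]
grip_width: 0.0485
finger_force: 65.6
```

Emit:
apply_moves([
  [0.2, 0, 0, 0],
  [0.2, 0, 0, 0],
  [0.2, 0, 0, 0],
  [0.2, 0, 0, 0],
  [0.2, 0, 0, 0],
  [0, 0, 0, 0],
])

```text
time: 9.3
tcp_pos: [0.5301, 0.2075, 0.1261]
orientation: [0.0, 0.997, 0.078, -0.003]
force: [-7.3, -0.3, 1.1]
grip_width: 0.0486
finger_force: 66.3
```

Emit:
apply_moves([
  [0.2, 0, 0, 0],
  [0.2, 0, 0, 0],
  [0.2, 0, 0, 0],
  [0.2, 0, 0, 0],
  [0, 0, 0, 0],
  [0, 0, 0, 0],
  [0, 0, 0, 0],
])

```text
time: 10.0
tcp_pos: [0.5363, 0.2085, 0.1259]
orientation: [0.001, 0.997, 0.078, -0.005]
force: [-10.4, -0.5, 2.1]
grip_width: 0.0485
finger_force: 66.4
```

Emit:
apply_moves([
  [0.2, 0, 0, 0],
  [0, 0, 0.3, 0],
  [0, 0, 0.3, 0],
  [0, 0, 0.2, 0],
  [0, 0, 0, 0],
])

```text
time: 10.5
tcp_pos: [0.5377, 0.2086, 0.1174]
orientation: [0.001, 0.997, 0.078, -0.005]
force: [-10.7, -1.4, 1.1]
grip_width: 0.0487
finger_force: 66.4
```

Emit:
apply_moves([
  [0, 0, 0.2, 0],
  [0, 0, 0.2, 0],
  [0, 0, 0.1, 0],
  [0, 0, 0, 0],
  [0, 0, 0, 0],
])

```text
time: 11.0
tcp_pos: [0.5378, 0.2086, 0.1133]
orientation: [0.001, 0.997, 0.079, -0.005]
force: [-12.6, -1.6, 5.0]
grip_width: 0.0488
finger_force: 66.9
```

Emit:
apply_moves([
  [0, 0, 0.1, 0],
  [-0.2, 0, 0, 0],
  [-0.2, 0, 0, 0],
  [-0.2, 0, 0, 0],
  [0, 0, 0, 0],
])

```text
time: 11.5
tcp_pos: [0.5345, 0.2081, 0.1131]
orientation: [0.0, 0.997, 0.078, -0.002]
force: [-7.0, -1.5, 5.4]
grip_width: 0.0487
finger_force: 66.7
```

Emit:
apply_moves([
  [0, 0, 0, 0],
  [0, 0, 0, 0],
  [0, 0, 0, 0],
  [0, 0, 0, 0],
  [0, 0, 0, 0],
  [0, 0, 0, 0],
], jaw=8.5)

```text
time: 12.1
tcp_pos: [0.5365, 0.2085, 0.1123]
orientation: [0.0, 0.997, 0.078, 0.0]
force: [0.0, 0.3, -0.8]
grip_width: 0.0849
finger_force: 0.0
```

Emit:
apply_moves([
  [0, 0, -1, 0],
  [0, 0, -2, 0],
  [0, 0, -3, 0],
  [0, 0, -4, 0],
  [-2, 0, -4, 0],
  [-3, 0, 0, 0],
  [-3, 0, 0, 0],
  [0, 0, 0, 0],
  [0, 0, 0, 0],
])

```text
time: 13.0
tcp_pos: [0.4573, 0.1961, 0.2534]
orientation: [-0.0, 0.997, 0.078, 0.001]
force: [-0.1, -0.2, -0.3]
grip_width: 0.085
finger_force: 0.0
```

```bash
python3 - <<'E'
from h import *
o=arm.get_obs();im=arm.get_image("wrist");t=arm.get_image("top");s=arm.get_image("scene");print(o["tcp_pos"],o["force"])
c=im[:250,130:380]
cv2.imwrite("pics/w5.png",np.hstack([cv2.resize(c,(500,500),interpolation=cv2.INTER_CUBIC),cv2.resize(s[145:245,260:360],(300,300)).repeat(1,0) if 0 else np.vstack([cv2.resize(s[160:245,265:350],(250,250)),cv2.resize(s[145:215,135:250],(250,250))])]))
hsv=cv2.cvtColor(im,cv2.COLOR_BGR2HSV)
m=cv2.inRange(hsv,(112,150,60),(128,255,255))
n,l,st,cc=cv2.connectedComponentsWithStats(m)
C=np.array([.533,.2073]);ax=np.array([np.cos(.155),np.sin(.155)]);ay=np.array([-ax[1],ax[0]])
for i in range(1,n):
    if st[i,4]>15:
        p=onz("wrist",*cc[i],.135,o)[:2]-C; print(st[i,4],cc[i].round(),(p@ax*1000).round(1),(p@ay*1000).round(1))
E
```

```text
[0.45731342 0.19609571 0.25336176] [-0.08210441 -0.24877102 -0.27589972]
38 [273.  60.] 33.6 -16.3
32 [261.  72.] 23.8 -6.0
34 [273.  72.] 23.9 -16.5
188 [272. 101.] 0.5 -16.6
18 [247.  83.] 14.9 5.4
31 [260.  84.] 14.5 -5.8
16 [235.  95.] 5.1 16.3
25 [248.  95.] 5.1 4.5
32 [260.  95.] 5.4 -5.7
34 [249. 106.] -4.3 4.4
66 [237. 113.] -9.9 14.8
82 [260. 111.] -8.9 -6.3
44 [249. 117.] -13.7 4.1
40 [249. 128.] -23.2 4.3
45 [260. 128.] -23.2 -6.3
96 [272. 133.] -27.6 -16.8
75 [237. 133.] -28.2 14.7
38 [249. 138.] -32.5 4.1
40 [260. 138.] -32.4 -6.3
```

View pics/w5.png

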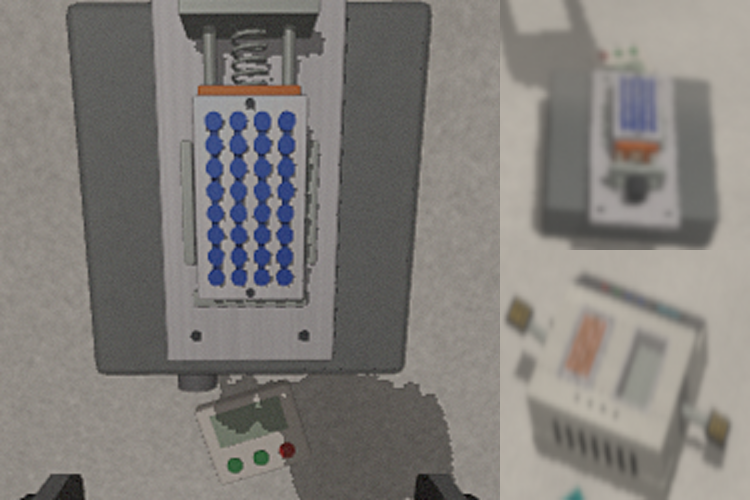

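The wrist view shows the block flat between the orange pad at (250,90) and the lip at (250,302), straight and within 1 mm of the cradle's centre. The amber block is still seated, so I'm handing in.

```bash
python3 -c "
from h import *
print(arm.job_done())"
```

```text
the job is handed in; nothing more can be done
None
```

I pressed the left lever to its stop, lifted the blue block out and clipped it flat into the shaker cradle, where the last view shows it within about 1 mm of centre. The amber block is still seated, and I handed in at about 13 s; no verdict came back.

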